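# Power up the pedal test chain in order

### The arm

A 6-joint arm with a two-finger parallel gripper is mounted at the origin on the work surface. World frame = base frame: x ahead of the robot, y to its left, z up, the work surface at z = 0. Lengths are in m, angles in rad, forces in N, time in s.
With the tool pointing down it reaches from about 0.3 to 0.75 m from the base axis. Payload 8.5 kg.
Tool frame: the origin (TCP) lies on the centre line of the jaws, within the pads' length; the fingertips stand 11 mm ahead of it and the grasp point (between the pads) lies 8 mm behind it; z points along the fingers, y is the line along which they close (so a half turn about z gives the same grasp; the last joint's range is limited). The gripper opens to 88 mm and grips with 3 to 60 N. Pads are 18 mm wide; open, the fingers measure 123 mm over their backs; the gripper's body (75 mm by 187 mm) begins 45 mm behind the grasp point.
Start: joints at [-1.501, 0.381, 1.297, -0, 1.464, -0.215], TCP at [0.155, -0.528, 0.25] pointing down, gripper open.
Joint ranges: [-3.11, 3.11], [-0.89, 2.33], [0.22, 2.48], [-1.42, 4.56], [0.17, 2.85], [-2.88, 2.88]. Speed limits (rad/s): [2.39, 2.39, 3.14, 3.14, 3.14, 3.14].

### API

Orientations are given as a unit quaternion [x, y, z, w].
In Python, from bench import sense, grab_frame, camera_model, finish_job gives the robot as it stands.
- The arm moves only by the tool jog_arm, never from a script. Its arguments are lists of equal length, an entry for each row: "rot": the turn, a rotation vector about the tool's x, y, z each as a share of 5 degrees, from -1 to 1, a list of three; "offset": the shift along the tool's x, y, z each as a share of 30 mm, from -1 to 1, a list of three; "fingers": the closure, from -1 (fully open) to 1 (shut). In form: {"rot": [[wx, wy, wz], ...], "offset": [[dx, dy, dz], ...], "fingers": [fingers, ...]}. A call has exactly 10 rows; each row shifts and turns the commanded pose from where the row before left it, along the tool's axes as they then stand; what a row does not reach is not made up. A row lasts 1/10 s, in which the tool goes at most 50 mm and 8.59 degrees, less where a joint would pass 70% of its speed; a pose out of reach is approached as far as the arm can. A call with a number of a shift or a turn outside -1 to 1 is refused whole. A call with a gripper value outside its range is refused whole. The fingers move at their own pace and stop on an object; the grip force is fixed at half the most. Time passes only in rows, so rows that do not move let the fingers close, or fill a call up. It gives the time, the measured TCP pose, the force, the opening and the grip force at its end, in the units of the state.
- sense(): the state, without advancing time (a new reading comes with each control period).
- grab_frame(name): name is "scene" or "top"; returns (picture, depth): 384x512x3 uint8, red, green, blue; 384x512 float32, m along the optical axis (not along the pixel's ray), 0 where there is no reading.
- camera_model(name): a dict with "intrinsics" (3x3 intrinsics, pixels), "D" ([k1, k2, p1, p2, k3] as OpenCV has them; the pictures are not rectified), "world_from_camera" (4x4, takes a point from camera to world coordinates). Camera axes: x right, y down, z forward; pixel columns grow to the right and rows downward; lengths in m; the calibration is good to about 2 mm. A picture is of the moment at which its call begins. camera_model takes no time and is no camera call.
- finish_job(): hands the job in; it is judged then, once.
The state is a dict: "time": time; "qpos": joint angles; "qvel": joint speeds; "effort": joint torques, N m; "tool_pos": TCP position; "ee_rot": TCP orientation; "ft_force": force on the tool from outside, world axes, zero at the start; "wrist_torque": the same for the moment, N m; "opening": opening from 0.0 (shut) to 1.0 (fully open); "finger_force": force on a finger pad.
Only numpy, scipy, OpenCV 4.12 (cv2) and the standard library are available. Lean on these libraries where they do the work, as an engineer would, in place of code of your own. Each camera call takes 0.05 s, during which the arm holds its last target. There are 200 camera calls.

### The job

Power up the test chain by pressing with the closed fingertips, in this order: push down the raised end of the power brick's rocker until it is fully over, press the pedal's wide-capped footswitch fully down (it stays down), then press the square key on top of the amplifier cube fully down and keep it held; the program finishes while still holding the key down. Leave the pedal's slim footswitch alone, and do not pick up, tip or shift the three units or anything lying around them.

Things in the scene. Friction and masses are not known exactly. Their poses are not given: they have to be found in the camera images.
- brick: Squat black power brick, loose, about 0.9 kg, 130 x 85 x 52 mm (x, y, z); origin at the centre of its underside, z up. A rocker switch sits in the middle of its top, its pivot 60 mm above the origin and along the brick's y; five grey vent lines mark the top's -x end, so the raised end of the rocker is the one away from them.
- rocker (a joint): Angle of the rocker, rad: about 0 = off (the end towards the brick's +x stands raised), 0.36 = fully over, on. Stiff: about 4 N at the raised end; stays where it is left. It is a shallow V, 44 mm along the brick's x, 28 mm wide, two flats rising outwards from the pivot; when on, the +x flat lies about level, some 60 mm above the brick's origin, clear of the brick's top.
- rocker_end (a point): Point on the surface of the rocker's raised flat, 16 mm from the pivot towards the brick's +x; it sinks about 5 mm as the rocker goes over. The place to press, straight down.
- pedal: Dark grey metal effects pedal, loose, about 0.6 kg, 94 x 120 x 38 mm (x, y, z); origin at the centre of its underside, z up. Footswitches at x = -20 mm, y = +32 mm (wide cap) and -32 mm (slim cap), tops 60 mm above the origin when up; three small knobs, 50 mm high, along x = +30 mm. It may lie turned up to just over a quarter turn either way.
- wide_switch (a joint): How far the wide-capped footswitch is pressed, m: 0 = up, 0.006 = fully down. Latching: it takes about 5 N to push and stays where it is left.
- wide_top (a point): Centre of the top of the wide footswitch, a flat round cap 28 mm across.
- slim_switch (a joint): How far the slim footswitch is pressed, m: 0 = up, 0.006 = fully down; stays where it is left. To be left alone.
- slim_top (a point): Centre of the top of the slim footswitch, a round cap 12 mm across.
- amp: Small grey plastic amplifier cube, loose, about 0.8 kg, 100 mm a side; origin at the centre of its underside, z up, round speaker grille on its -x side. On top: the square key at x = -15 mm, and two small fixed knobs 8 mm tall at x = +34 mm, y = +27 and -27 mm.
- amp_key (a joint): How far the amplifier's key is pressed, m: 0 = up, 0.006 = fully down. Sprung: about 2 N to start and 6.5 N fully down; it comes back up when let go.
- key_top (a point): Centre of the top of the amplifier's square key, 30 x 30 mm, 115 mm above the amplifier's origin when up.
- bezel1: Chrome LED bezel, a loose ring 20 mm across and 12 mm high, standing between the units; origin under its centre. Bystander.
- bezel2: The other chrome LED bezel, the same. Bystander.
- spare_knob: Loose black knob, 22 mm across, 16 mm high; origin under its centre. Bystander.
- backplate: Clear acrylic pedal backplate, loose, 60 x 110 x 5 mm; origin under its centre. Bystander.
- jack_wrench: Yellow-handled jack wrench, loose, lying along its x, about 155 mm long, 22 mm high; origin underneath near the handle's front end. Bystander.
- screw_jar: Small glass jar with a steel lid, loose, 48 mm across, 55 mm high; origin under its centre. Bystander.
- blank_box: Blank aluminium pedal box, loose, 60 x 112 x 31 mm; origin under its centre. Bystander.
Mind the look-alikes: they are no part of the job. What is shaped like the amp but pink, purple or yellow is not meant.

How it is judged:
On the way, in this order (a step that is already met when the one before it is completed fails the run):
1. the brick's rocker is pushed fully over (value of joint rocker above 0.29 rad), for 0.1 s.
2. then the pedal's wide footswitch is pressed down (value of joint rocker above 0.29 rad and value of joint wide_switch above 0.0045 m), for 0.1 s.
3. then the amplifier's key is pressed down by the fingers (all of step 2 and value of joint amp_key above 0.0045 m and contact force between the fingers and amp above 1.5 N), for 0.2 s.
At the end, for the whole second after the job is handed in: Rocker over by more than 0.29 of 0.36 rad; wide footswitch and amplifier key each down over 4.5 of 6 mm, fingers pushing on the amplifier with over 1.5 N; slim footswitch not pressed beyond 2.5 mm; brick, pedal and amplifier upright, still, within 25 mm of their start (all of step 3 and value of joint slim_switch below 0.0025 m and distance of each of brick, pedal, amp from where it was at the start of the episode below 0.025 m and angle between each of brick, pedal, amp's own z axis and vertical below 0.1 rad and linear speed of each of brick, pedal, amp below 0.03 m/s); the arm keeps its last pose, push and grip.
It fails at once if the wide footswitch is pressed before the rocker is on (value of joint wide_switch above 0.003 m and value of joint rocker below 0.25 rad).
It fails at once if the amplifier's key is pressed before the rocker is on and the wide footswitch is down (value of joint amp_key above 0.003 m and (value of joint rocker below 0.25 rad or value of joint wide_switch below 0.004 m)).
It fails at once if the slim footswitch is pressed (value of joint slim_switch above 0.0025 m).
It fails at once if the brick, pedal or amplifier is lifted, tipped or shifted (distance of any of brick, pedal, amp from where it was at the start of the episode above 0.025 m or height (world z) of any of brick, pedal, amp above 0.012 m or angle between any of brick, pedal, amp's own z axis and vertical above 0.2 rad).
It fails at once if something lying around is shifted by more than 30 mm (distance of any of bezel1, bezel2, spare_knob, backplate, jack_wrench, screw_jar, blank_box from where it was at the start of the episode above 0.03 m).
It also fails if it takes over 42 s, if anything falls off the work surface, if the arm or the gripper's body presses on something with over 40 N, if the wrist force passes 120 N, or if a joint passes its speed limit or range.

## Working session

There is one attempt and no reset: what is moved stays moved. The work goes in short steps, Python scripts to look and compute and a tool call to move; the robot and the scene stay as the last step left them, time stands still between calls to the robot, and variables do not carry over. Pictures are saved under pics/ and viewed, at most 10 in all, crops included, and the job is handed in when it is done.

Besides the shell and the picture viewer there is one more tool, called after ">>>" by a JSON object that holds its "fn" and its "kwargs", one argument or row to a line. jog_arm: Moves the arm, as the interface text tells. Shift numbers are shares of 30 mm and turn numbers shares of 5 degrees, none past 1 either way. Its arguments: {"type":"object","properties":{"rot":{"type":"array","items":{"type":"array","items":{"type":"number","minimum":-1,"maximum":1}}},"offset":{"type":"array","items":{"type":"array","items":{"type":"number","minimum":-1,"maximum":1}}},"fingers":{"type":"array","items":{"type":"number"}}},"required":["rot","offset","fingers"]}

```bash
mkdir -p pics; cat > h.py <<'E'
import numpy as np, cv2
from bench import sense, grab_frame, camera_model, finish_job
def world(name, depth):
    m=camera_model(name);K=np.array(m["intrinsics"]);D=np.array(m["D"]);T=np.array(m["world_from_camera"])
    h,w=depth.shape;u,v=np.meshgrid(np.arange(w),np.arange(h))
    p=cv2.undistortPoints(np.stack([u,v],-1).reshape(-1,1,2).astype(np.float64),K,D).reshape(h,w,2)
    P=np.dstack([p[...,0]*depth,p[...,1]*depth,depth])
    W=P@T[:3,:3].T+T[:3,3]; W[depth==0]=np.nan
    return W
E
python3 - <<'E'
from h import *
for n in("scene","top"):
    c,d=grab_frame(n);W=world(n,d);np.savez(n+".npz",c=c,W=W,d=d)
    cv2.imwrite(f"pics/{n}0.png",cv2.resize(c[...,::-1],(800,600),interpolation=cv2.INTER_CUBIC))
    m=camera_model(n);print(n,np.array(m["world_from_camera"]).round(3).tolist(),m["intrinsics"],m["D"],(d==0).mean())
print(sense())
E
```

```text
scene [[0.057, 0.843, -0.535, 0.961], [0.998, -0.052, 0.024, 0.113], [-0.008, -0.536, -0.844, 0.87], [0.0, 0.0, 0.0, 1.0]] [[379.43283      0.         259.26290274]
 [  0.         379.43283    192.37347917]
 [  0.           0.           1.        ]] [-0.04631142  0.          0.          0.          0.        ] 0.004048665364583333
top [[0.012, -0.998, 0.055, 0.396], [-1.0, -0.012, -0.013, 0.119], [0.014, -0.055, -0.998, 1.332], [0.0, 0.0, 0.0, 1.0]] [[409.83451652   0.         260.1867251 ]
 [  0.         409.83451652 184.61331806]
 [  0.           0.           1.        ]] [0.023175 0.       0.       0.       0.      ] 0.003992716471354167
{'time': 0.1, 'qpos': array([-1.50133742e+00,  3.81094382e-01,  1.29814125e+00,  9.82572587e-06,
        1.46362144e+00, -2.15287516e-01]), 'qvel': array([-0.00028408, -0.00194137, -0.00121043,  0.00113889, -0.00259142,
        0.00083933]), 'effort': array([ 4.07810716e-03, -4.38647532e+01, -2.24909556e+01,  7.15198880e-02,
        3.42148764e-02, -8.12758663e-05]), 'tool_pos': array([ 0.1544924 , -0.52760692,  0.24923265]), 'ee_rot': array([ 9.89881920e-01,  1.41892161e-01,  5.09274278e-05, -6.30170909e-04]), 'ft_force': array([ 0.11512992, -0.32575104, -0.16486557]), 'wrist_torque': array([-0.06207982, -0.01298829, -0.0201535 ]), 'finger_force': 0.0, 'opening': 1.0033581264002118}
```

View pics/top0.png

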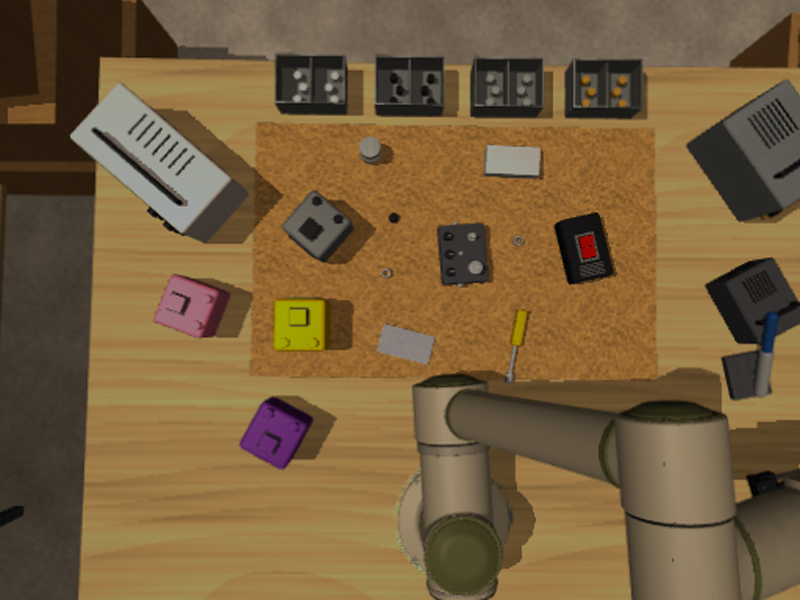

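View pics/scene0.png

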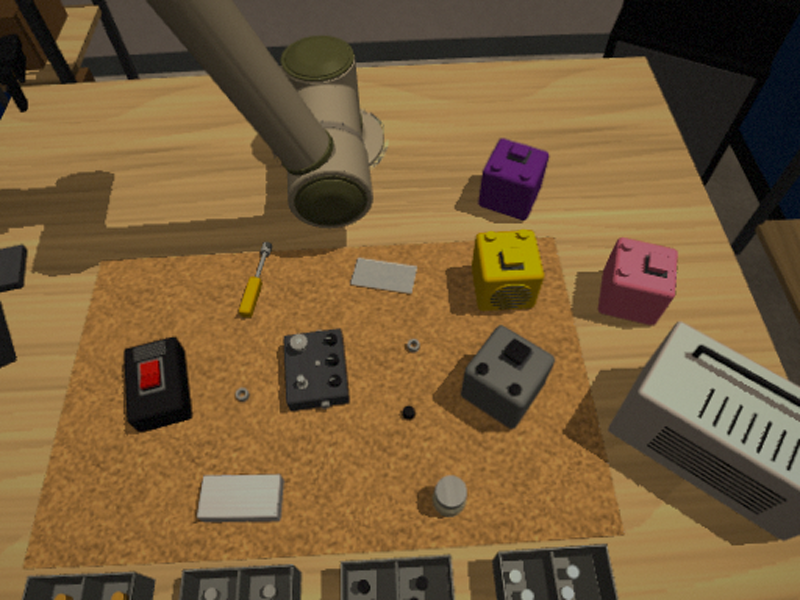

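The top view (800×600) shows the brick at (584,248) with its vents facing the robot. The pedal is at (463,253), with the wide cap at (476,267) and the slim cap at (472,237). The grey amp is at (318,225) with its key at (311,229). The scene view agrees.

```bash
python3 - <<'E'
from h import *
for n in("top","scene"):
    f=np.load(n+".npz");c=f["c"];W=f["W"];print("==",n)
    hsv=cv2.cvtColor(c,cv2.COLOR_RGB2HSV);z=W[...,2]
    def at(m,lab,r):
        m=m.astype(np.uint8);k,L,st,ce=cv2.connectedComponentsWithStats(m)
        for i in range(1,k):
            if st[i,4]>=r:
                P=W[L==i];P=P[np.isfinite(P[:,2])]
                b=cv2.minAreaRect((P[:,:2]*1000).astype(np.float32))
                print(lab,st[i,4],"cen",np.mean(P,0).round(4),"med z",np.median(P[:,2]).round(4),"rect mm",np.round(b[0],1),np.round(b[1],1),round(b[2],1))
    red=((hsv[...,0]<6)|(hsv[...,0]>174))&(hsv[...,1]>180)&(hsv[...,2]>90)
    at(red,"red",30)
    xy=W[...,:2]
    near=lambda x,y,r:np.hypot(xy[...,0]-x,xy[...,1]-y)<r
    # coarse centres from top pixels
    t=np.load("top.npz")["W"]
    B=t[int(248*.64),int(584*.64)];P=t[int(253*.64),int(455*.64)];A=t[int(225*.64),int(325*.64)]
    print(B,P,A)
    at(near(*B[:2],.11)&(z>.044)&(z<.075),"brick top",50)
    at(near(*P[:2],.1)&(z>.030)&(z<.045),"pedal top",50)
    at(near(*P[:2],.1)&(z>.054)&(z<.075),"caps",4)
    at(near(*A[:2],.1)&(z>.094)&(z<.104),"amp top",50)
    at(near(*A[:2],.1)&(z>.1105)&(z<.125),"key",10)
    at(near(*A[:2],.1)&(z>.104)&(z<.1105),"aknobs",4)
E
```

```text
== top
red 120 cen [ 0.5544 -0.258   0.0644] med z 0.0642 rect mm [ 554.3 -258.2] [42.5 28.1] 11.3
[ 0.55264672 -0.24935182  0.06344467] [0.54275812 0.00422105 0.03923667] [0.58399524 0.260882   0.10067289]
brick top 1106 cen [ 0.5538 -0.256   0.0553] med z 0.0547 rect mm [ 554.7 -258.1] [129.6  86.3] 13.6
pedal top 919 cen [ 0.5411 -0.0123  0.0399] med z 0.0401 rect mm [540.8 -12.6] [120.3  94. ] 5.7
caps 4 cen [0.5747 0.0169 0.0551] med z 0.0548 rect mm [575.6  16.9] [6.4 3.1] 0.8
caps 12 cen [ 0.5736 -0.0295  0.0615] med z 0.0612 rect mm [573.4 -29.2] [8.9 9.2] 42.6
caps 61 cen [ 0.5108 -0.0345  0.0617] med z 0.0616 rect mm [511.  -34.6] [24.2 24.9] 46.2
caps 5 cen [0.5006 0.0117 0.0562] med z 0.0564 rect mm [501.4  11. ] [ 2.7 11.1] 65.1
amp top 723 cen [0.5855 0.2773 0.1008] med z 0.1012 rect mm [587.4 278.7] [100.2  99.4] 50.1
key 13 cen [0.6309 0.2772 0.1124] med z 0.1123 rect mm [630.3 278.4] [11.9 12. ] 2.2
key 13 cen [0.5977 0.2369 0.112 ] med z 0.1117 rect mm [597.9 236.8] [ 9.8 12. ] 27.3
key 102 cen [0.576  0.288  0.1176] med z 0.1177 rect mm [575.4 288.6] [30.4 29.6] 46
[... 3389 characters left out ...]
obs 6 cen [0.6092 0.2784 0.1045] med z 0.1044 rect mm [608.4 278.2] [ 5.3 10.7] 68.6
aknobs 4 cen [0.6071 0.3017 0.1048] med z 0.1049 rect mm [607.3 302.2] [4.6 3.1] 82.5
aknobs 15 cen [0.6118 0.2508 0.1048] med z 0.1046 rect mm [611.5 251.9] [ 6.5 16.7] 23.9
aknobs 10 cen [0.6163 0.2893 0.1048] med z 0.1045 rect mm [615.9 288.5] [11.9  5.5] 19.3
aknobs 16 cen [0.6234 0.3034 0.1047] med z 0.1045 rect mm [622.2 303.7] [ 7.7 22.9] 41.8
aknobs 18 cen [0.6223 0.2614 0.1048] med z 0.1047 rect mm [620.7 260.5] [12.1 14. ] 51.8
aknobs 4 cen [0.6223 0.2734 0.1061] med z 0.1053 rect mm [622.5 273.3] [6.7 1. ] 5.2
aknobs 25 cen [0.6367 0.2776 0.108 ] med z 0.1087 rect mm [635.5 278.8] [19.5 12.1] 79.9
```

```bash
cat > go.py <<'E'
import sys
from h import *
from scipy.spatial.transform import Rotation as R
s=sense();r=R.from_quat(s["ee_rot"]);t=np.array([float(a) for a in sys.argv[1:4]])
d=r.inv().apply(t-s["tool_pos"])/.03
print("t",s["time"],"pos",s["tool_pos"].round(4),"units",d.round(2),"/10",(d/10).round(3),"F",s["ft_force"].round(2),"x axis",r.as_matrix()[:,0].round(3),"q",s["qpos"].round(2),"open",s["opening"])
E
python3 go.py 0.5705 -0.2543 0.20
```

```text
t 0.1 pos [ 0.1545 -0.5276  0.2492] units [15.87 -4.85  1.65] /10 [ 1.587 -0.485  0.165] F [ 0.12 -0.33 -0.16] x axis [0.96  0.281 0.   ] q [-1.5   0.38  1.3   0.    1.46 -0.22] open 1.0033581264002118
```

>>> {"fn": "jog_arm", "kwargs": {
  "rot": [
    [0, 0, 0.06],
    [0, 0, 0.06],
    [0, 0, 0.06],
    [0, 0, 0.06],
    [0, 0, 0.06],
    [0, 0, 0.06],
    [0, 0, 0.06],
    [0, 0, 0.06],
    [0, 0, 0],
    [0, 0, 0]
  ],
  "offset": [
    [0.4, -0.12, 0],
    [0.8, -0.24, 0],
    [0.8, -0.24, 0],
    [0.8, -0.24, 0],
    [0.8, -0.24, 0],
    [0.8, -0.24, 0],
    [0.8, -0.24, 0],
    [0.8, -0.24, 0],
    [0.8, -0.24, 0],
    [0.5, -0.15, 0]
  ],
  "fingers": [1, 1, 1, 1, 1, 1, 1, 1, 1, 1]
}}

```text
time: 1.1
tool_pos: [0.3507, -0.4062, 0.2497]
ee_rot: [0.993, 0.122, 0.0, -0.0]
ft_force: [0.7, -0.4, -0.0]
opening: 0.12
finger_force: 0.0
```

```bash
python3 go.py 0.5705 -0.2543 0.20
```

```text
t 1.1 pos [ 0.3507 -0.4062  0.2497] units [ 8.33 -3.14  1.66] /10 [ 0.833 -0.314  0.166] F [ 0.69 -0.39 -0.01] x axis [0.97  0.242 0.   ] q [-1.08  0.36  1.33  0.    1.45  0.25] open 0.12038500679690076
```

>>> {"fn": "jog_arm", "kwargs": {
  "rot": [
    [0, 0, 0],
    [0, 0, 0],
    [0, 0, 0],
    [0, 0, 0],
    [0, 0, 0],
    [0, 0, 0],
    [0, 0, 0],
    [0, 0, 0],
    [0, 0, 0],
    [0, 0, 0]
  ],
  "offset": [
    [0.6, -0.23, 0],
    [1, -0.37, 0],
    [1, -0.37, 0.2],
    [1, -0.37, 0.2],
    [1, -0.37, 0.3],
    [1, -0.37, 0.3],
    [1, -0.37, 0.3],
    [1, -0.37, 0.2],
    [0.53, -0.2, 0.16],
    [0.2, -0.12, 0]
  ],
  "fingers": [1, 1, 1, 1, 1, 1, 1, 1, 1, 1]
}}

```text
time: 2.1
tool_pos: [0.5697, -0.2552, 0.199]
ee_rot: [0.993, 0.122, -0.001, -0.0]
ft_force: [-0.6, -0.5, -0.1]
opening: 0.003
finger_force: 0.0
```

```bash
python3 go.py 0.5705 -0.2543 0.09
```

```text
t 2.1 pos [ 0.5697 -0.2552  0.199 ] units [ 0.04 -0.02  3.63] /10 [ 0.004 -0.002  0.363] F [-0.64 -0.48 -0.1 ] x axis [ 0.97   0.242 -0.001] q [-0.61  0.55  1.16 -0.    1.43  0.72] open 0.003145600733282523
```

>>> {"fn": "jog_arm", "kwargs": {
  "rot": [
    [0, 0, 0],
    [0, 0, 0],
    [0, 0, 0],
    [0, 0, 0],
    [0, 0, 0],
    [0, 0, 0],
    [0, 0, 0],
    [0, 0, 0],
    [0, 0, 0],
    [0, 0, 0]
  ],
  "offset": [
    [0, 0, 0.3],
    [0, 0, 0.5],
    [0, 0, 0.5],
    [0, 0, 0.5],
    [0, 0, 0.5],
    [0, 0, 0.5],
    [0, 0, 0.4],
    [0, 0, 0.3],
    [0, 0, 0.1],
    [0, 0, 0]
  ],
  "fingers": [1, 1, 1, 1, 1, 1, 1, 1, 1, 1]
}}

```text
time: 3.1
tool_pos: [0.5689, -0.2564, 0.0919]
ee_rot: [0.993, 0.121, -0.0, -0.0]
ft_force: [-0.4, 0.3, -0.6]
opening: 0.006
finger_force: 0.0
```

```bash
python3 - <<'E'
from h import *
for n in("top","scene"):
    c,d=grab_frame(n)
    c=c[80:220,300:450] if n=="top" else c[150:300,40:200]
    cv2.imwrite(f"pics/{n}1.png",cv2.resize(c[...,::-1],None,fx=4,fy=4,interpolation=cv2.INTER_CUBIC)[:600])
E
python3 go.py 0.5705 -0.2543 0.07
```

```text
t 3.2 pos [ 0.5692 -0.2565  0.0925] units [ 0.06 -0.06  0.75] /10 [ 0.006 -0.006  0.075] F [ 0.5  -0.07  0.86] x axis [0.971 0.24  0.001] q [-0.61  0.65  1.3  -0.    1.19  0.72] open 0.004155172338165425
```

View pics/scene1.png

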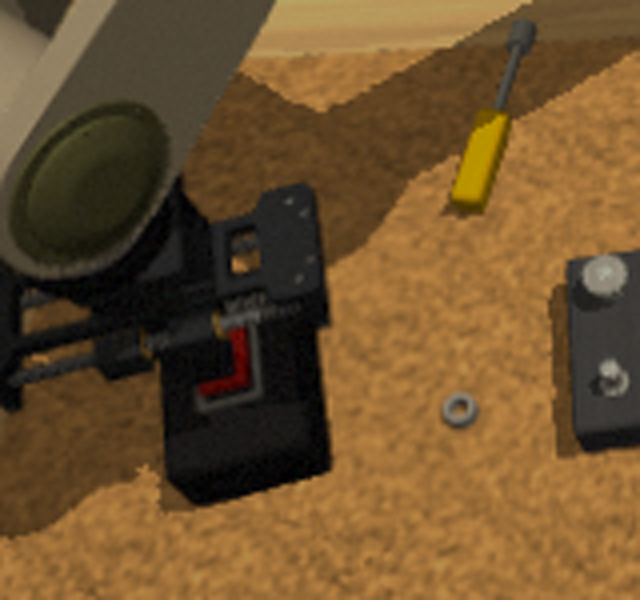

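The fingertips hover over the rocker; its red far end still shows at (235,370). Next I'll press straight down.

>>> {"fn": "jog_arm", "kwargs": {
  "rot": [
    [0, 0, 0],
    [0, 0, 0],
    [0, 0, 0],
    [0, 0, 0],
    [0, 0, 0],
    [0, 0, 0],
    [0, 0, 0],
    [0, 0, 0],
    [0, 0, 0],
    [0, 0, 0]
  ],
  "offset": [
    [0.06, -0.06, 0.1],
    [0, 0, 0.1],
    [0, 0, 0.1],
    [0, 0, 0.1],
    [0, 0, 0.08],
    [0, 0, 0.08],
    [0, 0, 0.06],
    [0, 0, 0.04],
    [0, 0, 0.04],
    [0, 0, 0]
  ],
  "fingers": [1, 1, 1, 1, 1, 1, 1, 1, 1, 1]
}}

```text
time: 4.2
tool_pos: [0.571, -0.2542, 0.0743]
ee_rot: [0.993, 0.121, 0.001, 0.001]
ft_force: [-4.3, 6.2, 26.2]
opening: 0.003
finger_force: 13.3
```

```bash
python3 go.py 0.5705 -0.2543 0.07
```

```text
t 4.2 pos [ 0.571  -0.2542  0.0743] units [-0.02 -0.    0.14] /10 [-0.002 -0.     0.014] F [-4.3   6.19 26.2 ] x axis [0.971 0.241 0.003] q [-0.61  0.67  1.32  0.    1.15  0.72] open 0.002641936383128255
```

>>> {"fn": "jog_arm", "kwargs": {
  "rot": [
    [0, 0, 0],
    [0, 0, 0],
    [0, 0, 0],
    [0, 0, 0],
    [0, 0, 0],
    [0, 0, 0],
    [0, 0, 0],
    [0, 0, 0],
    [0, 0, 0],
    [0, 0, 0]
  ],
  "offset": [
    [0, 0, 0],
    [0, 0, -0.1],
    [0, 0, -0.4],
    [-0.5, 0, -0.9],
    [-1, 0, -0.9],
    [-1, 0, -0.9],
    [-1, 0, -0.9],
    [-0.9, 0, -0.5],
    [-0.4, 0, 0],
    [0, 0, 0]
  ],
  "fingers": [1, 1, 1, 1, 1, 1, 1, 1, 1, 1]
}}

```text
time: 5.2
tool_pos: [0.4296, -0.2889, 0.2086]
ee_rot: [0.993, 0.12, -0.0, -0.0]
ft_force: [0.7, 0.6, -0.5]
opening: 0.009
finger_force: 0.0
```

```bash
python3 - <<'E'
from h import *
a=np.array([.972,.235]);out=[]
for n in("top","scene"):
    c,d=grab_frame(n);W=world(n,d);W0=np.load(n+".npz")["W"]
    hsv=cv2.cvtColor(c,cv2.COLOR_RGB2HSV)
    c0=(.5547,-.2581) if n=="top" else (.5569,-.2578)
    for lab,w in(("before",W0),("after",W)):
        r=(w[...,:2]-c0);s=r@a*1000;t=(r[...,1]*a[0]-r[...,0]*a[1])*1000
        print(n,lab,[(k,round(float(np.nanmedian(w[...,2][(abs(s-k)<3)&(abs(t)<11)]))*1000) if 0 else round(float(np.nanmedian(w[...,2][(abs(s-k)<3)&(abs(t)<11)])*1000),1)) for k in(-50,-40,-30,-18,-12,-6,0,6,12,18,30,40,50)])
    c=c[80:220,300:450] if n=="top" else c[170:300,40:200]
    out.append(cv2.resize(c[...,::-1],(395,500),interpolation=cv2.INTER_CUBIC))
cv2.imwrite("pics/after.png",np.hstack(out))
E
python3 go.py 0.511 -0.0345 0.15
```

```text
top before [(-50, 54.0), (-40, 55.3), (-30, 53.6), (-18, 62.9), (-12, 62.8), (-6, 62.1), (0, 62.9), (6, 64.2), (12, 66.2), (18, 67.4), (30, 55.1), (40, 54.4), (50, 53.7)]
top after [(-50, 55.7), (-40, 54.3), (-30, 55.3), (-18, 70.2), (-12, 67.5), (-6, 65.6), (0, 61.7), (6, 62.4), (12, 62.3), (18, 61.6), (30, 56.7), (40, 55.0), (50, 52.7)]
scene before [(-50, 54.0), (-40, 55.5), (-30, 55.8), (-18, 64.0), (-12, 64.2), (-6, 64.3), (0, 64.9), (6, 67.0), (12, 68.2), (18, 66.6), (30, 55.8), (40, 54.8), (50, 55.2)]
scene after [(-50, 54.9), (-40, 54.5), (-30, 55.8), (-18, 69.4), (-12, 67.5), (-6, 65.6), (0, 63.3), (6, 64.3), (12, 63.9), (18, 62.9), (30, 55.6), (40, 55.2), (50, 55.4)]
t 5.3 pos [ 0.4308 -0.2885  0.2079] units [ 4.63 -7.57  1.94] /10 [ 0.463 -0.757  0.194] F [0.1  0.34 0.13] x axis [ 0.971  0.24  -0.001] q [-0.82  0.36  1.45  0.    1.33  0.51] open 0.0060598303650110695
```

View pics/after.png

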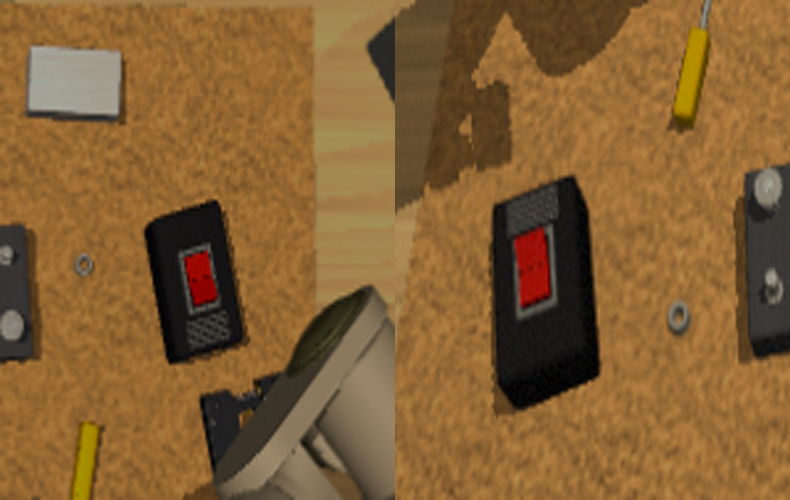

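The rocker is fully over: its profile is now level on the +x side and raised on the vent side, and the brick hasn't moved (red at about (200,278) in the left view). Next is the wide footswitch.

>>> {"fn": "jog_arm", "kwargs": {
  "rot": [
    [0, 0, 0],
    [0, 0, 0],
    [0, 0, 0],
    [0, 0, 0],
    [0, 0, 0],
    [0, 0, 0],
    [0, 0, 0],
    [0, 0, 0],
    [0, 0, 0],
    [0, 0, 0]
  ],
  "offset": [
    [0.25, -0.4, 0],
    [0.55, -0.9, 0],
    [0.58, -0.95, 0],
    [0.58, -0.95, 0],
    [0.58, -0.95, 0.2],
    [0.58, -0.95, 0.4],
    [0.58, -0.95, 0.5],
    [0.58, -0.95, 0.5],
    [0.35, -0.5, 0.3],
    [0.03, -0.07, 0.04]
  ],
  "fingers": [1, 1, 1, 1, 1, 1, 1, 1, 1, 1]
}}

```text
time: 6.3
tool_pos: [0.5116, -0.0313, 0.149]
ee_rot: [0.992, 0.123, -0.001, -0.001]
ft_force: [0.3, -0.2, -0.1]
opening: 0.003
finger_force: 0.0
```

```bash
python3 go.py 0.512 -0.0343 0.085
```

```text
t 6.3 pos [ 0.5116 -0.0313  0.149 ] units [-0.01  0.1   2.13] /10 [-0.001  0.01   0.213] F [ 0.28 -0.2  -0.08] x axis [ 0.97   0.245 -0.003] q [-0.29  0.42  1.56  0.    1.17  1.03] open 0.0031262290267060674
```

>>> {"fn": "jog_arm", "kwargs": {
  "rot": [
    [0, 0, 0],
    [0, 0, 0],
    [0, 0, 0],
    [0, 0, 0],
    [0, 0, 0],
    [0, 0, 0],
    [0, 0, 0],
    [0, 0, 0],
    [0, 0, 0],
    [0, 0, 0]
  ],
  "offset": [
    [0, 0.1, 0.2],
    [0, 0, 0.4],
    [0, 0, 0.5],
    [0, 0, 0.5],
    [0, 0, 0.3],
    [0, 0, 0.15],
    [0, 0, 0.05],
    [0, 0, 0],
    [0, 0, 0],
    [0, 0, 0]
  ],
  "fingers": [1, 1, 1, 1, 1, 1, 1, 1, 1, 1]
}}

```text
time: 7.3
tool_pos: [0.5125, -0.0376, 0.0882]
ee_rot: [0.993, 0.121, 0.0, 0.0]
ft_force: [0.6, -0.5, -0.2]
opening: 0.004
finger_force: 0.0
```

```bash
python3 go.py 0.512 -0.0343 0.066
```

```text
t 7.3 pos [ 0.5125 -0.0376  0.0882] units [ 0.01 -0.11  0.74] /10 [ 0.001 -0.011  0.074] F [ 0.58 -0.52 -0.16] x axis [0.971 0.241 0.001] q [-0.3   0.5   1.63 -0.    1.01  1.02] open 0.004304798562851175
```

>>> {"fn": "jog_arm", "kwargs": {
  "rot": [
    [0, 0, 0],
    [0, 0, 0],
    [0, 0, 0],
    [0, 0, 0],
    [0, 0, 0],
    [0, 0, 0],
    [0, 0, 0],
    [0, 0, 0],
    [0, 0, 0],
    [0, 0, 0]
  ],
  "offset": [
    [0, -0.1, 0.1],
    [0, 0, 0.1],
    [0, 0, 0.1],
    [0, 0, 0.1],
    [0, 0, 0.1],
    [0, 0, 0.1],
    [0, 0, 0.1],
    [0, 0, 0.06],
    [0, 0, 0.04],
    [0, 0, 0]
  ],
  "fingers": [1, 1, 1, 1, 1, 1, 1, 1, 1, 1]
}}

```text
time: 8.3
tool_pos: [0.5118, -0.0347, 0.0679]
ee_rot: [0.993, 0.121, 0.001, 0.001]
ft_force: [-15.5, 3.5, 51.1]
opening: 0.006
finger_force: 25.5
```

```bash
python3 go.py 0.512 -0.0343 0.066
```

```text
t 8.3 pos [ 0.5118 -0.0347  0.0679] units [ 0.01 -0.01  0.06] /10 [ 0.001 -0.001  0.006] F [-15.45   3.48  51.07] x axis [0.97  0.241 0.003] q [-0.3   0.53  1.66 -0.    0.95  1.03] open 0.0058737636433792454
```

>>> {"fn": "jog_arm", "kwargs": {
  "rot": [
    [0, 0, 0],
    [0, 0, 0],
    [0, 0, 0],
    [0, 0, 0],
    [0, 0, 0],
    [0, 0, 0],
    [0, 0, 0],
    [0, 0, 0],
    [0, 0, 0],
    [0, 0, 0]
  ],
  "offset": [
    [0, 0, -0.1],
    [0, 0, -0.3],
    [0, 0, -0.7],
    [0, 0, -0.9],
    [0, -0.4, -0.9],
    [0, -0.9, -0.9],
    [0, -1, -0.6],
    [0, -1, -0.2],
    [0, -0.6, 0],
    [0, -0.2, 0]
  ],
  "fingers": [1, 1, 1, 1, 1, 1, 1, 1, 1, 1]
}}

```text
time: 9.3
tool_pos: [0.4816, 0.0861, 0.2019]
ee_rot: [0.993, 0.122, 0.0, -0.0]
ft_force: [-0.2, -0.7, 0.0]
opening: 0.006
finger_force: 0.0
```

```bash
python3 - <<'E'
from h import *
for n in("top","scene"):
    c,d=grab_frame(n);W=world(n,d);W0=np.load(n+".npz")["W"]
    for lab,w in(("before",W0),("after",W)):
        for nm,x,y,r in(("wide",.512,-.0343,.009),("slim",.575,-.029,.004),("key",.577,.289,.01),("pedaltop",.545,.03,.008)):
            m=np.hypot(w[...,0]-x,w[...,1]-y)<r;print(n,lab,nm,m.sum(),(np.nanmedian(w[m],0)*1000).round(1) if m.any() else None)
    m=(np.hypot(W[...,0]-.543,W[...,1]+.012)<.1)&(W[...,2]>.03)&(W[...,2]<.045)
    print(cv2.minAreaRect((W[m][:,:2]*1000).astype(np.float32)))
E
python3 go.py 0.577 0.289 0.16
```

```text
top before wide 25 [512.4 -34.5  62. ]
top before slim 6 [575.2 -29.5  61.2]
top before key 35 [577.7 288.5 118.2]
top before pedaltop 24 [545.4  31.2  38.9]
top after wide 10 [512.8 -38.8  57.9]
top after slim 6 [574.5 -29.2  63.1]
top after key 34 [578.  288.7 116.3]
top after pedaltop 0 None
((543.1339111328125, -13.2008056640625), (125.49029541015625, 92.65608978271484), 6.600382328033447)
scene before wide 49 [513.8 -33.6  62.3]
scene before slim 8 [574.8 -28.8  63.5]
scene before key 55 [576.6 288.8 118.3]
scene before pedaltop 39 [545.   29.7  40.9]
scene after wide 38 [513.3 -34.6  56.9]
scene after slim 7 [575.3 -28.7  62.6]
scene after key 58 [577.4 288.6 118.2]
scene after pedaltop 37 [545.4  29.8  41.1]
((544.926513671875, -11.691574096679688), (125.42172241210938, 94.87950134277344), 5.16451358795166)
t 9.4 pos [0.482  0.085  0.2016] units [ 4.72 -5.83  1.38] /10 [ 0.472 -0.583  0.138] F [0.37 0.18 0.17] x axis [ 0.97   0.242 -0.   ] q [-0.07  0.32  1.54 -0.    1.28  1.26] open 0.007010386036827666
```

The wide cap has dropped about 5.5 mm and the slim cap hasn't moved. Next is the amplifier key.

>>> {"fn": "jog_arm", "kwargs": {
  "rot": [
    [0, 0, 0],
    [0, 0, 0],
    [0, 0, 0],
    [0, 0, 0],
    [0, 0, 0],
    [0, 0, 0],
    [0, 0, 0],
    [0, 0, 0],
    [0, 0, 0],
    [0, 0, 0]
  ],
  "offset": [
    [0.3, -0.4, 0],
    [0.6, -0.75, 0],
    [0.65, -0.8, 0],
    [0.65, -0.8, 0],
    [0.65, -0.8, 0],
    [0.65, -0.8, 0.2],
    [0.6, -0.75, 0.4],
    [0.4, -0.5, 0.4],
    [0.2, -0.2, 0.2],
    [0.05, -0.03, 0]
  ],
  "fingers": [1, 1, 1, 1, 1, 1, 1, 1, 1, 1]
}}

```text
time: 10.4
tool_pos: [0.5785, 0.289, 0.1643]
ee_rot: [0.993, 0.121, -0.001, 0.0]
ft_force: [0.2, 0.4, 0.8]
opening: 0.005
finger_force: 0.0
```

```bash
python3 go.py 0.577 0.289 0.137
```

```text
t 10.4 pos [0.5785 0.289  0.1643] units [-0.05 -0.01  0.91] /10 [-0.005 -0.001  0.091] F [0.22 0.36 0.75] x axis [ 0.971  0.241 -0.002] q [0.28 0.62 1.14 0.   1.39 1.61] open 0.005170529498133679
```

>>> {"fn": "jog_arm", "kwargs": {
  "rot": [
    [0, 0, 0],
    [0, 0, 0],
    [0, 0, 0],
    [0, 0, 0],
    [0, 0, 0],
    [0, 0, 0],
    [0, 0, 0],
    [0, 0, 0],
    [0, 0, 0],
    [0, 0, 0]
  ],
  "offset": [
    [-0.03, 0, 0.15],
    [0, 0, 0.3],
    [0, 0, 0.3],
    [0, 0, 0.2],
    [0, 0, 0.1],
    [0, 0, 0.1],
    [0, 0, 0.1],
    [0, 0, 0.1],
    [0, 0, 0.05],
    [0, 0, 0]
  ],
  "fingers": [1, 1, 1, 1, 1, 1, 1, 1, 1, 1]
}}

```text
time: 11.4
tool_pos: [0.5775, 0.2886, 0.1242]
ee_rot: [0.993, 0.121, 0.0, 0.0]
ft_force: [-1.4, -1.3, 6.3]
opening: 0.002
finger_force: 2.8
```

```bash
python3 go.py 0.577 0.289 0.122
```

```text
t 11.4 pos [0.5775 0.2886 0.1242] units [-0.01 -0.02  0.07] /10 [-0.001 -0.002  0.007] F [-1.36 -1.27  6.28] x axis [0.971 0.241 0.001] q [ 0.28  0.65  1.2  -0.    1.3   1.61] open 0.0015035364939191991
```

>>> {"fn": "jog_arm", "kwargs": {
  "rot": [
    [0, 0, 0],
    [0, 0, 0],
    [0, 0, 0],
    [0, 0, 0],
    [0, 0, 0],
    [0, 0, 0],
    [0, 0, 0],
    [0, 0, 0],
    [0, 0, 0],
    [0, 0, 0]
  ],
  "offset": [
    [0, 0, 0.04],
    [0, 0, 0.04],
    [0, 0, 0],
    [0, 0, 0],
    [0, 0, 0],
    [0, 0, 0],
    [0, 0, 0],
    [0, 0, 0],
    [0, 0, 0],
    [0, 0, 0]
  ],
  "fingers": [1, 1, 1, 1, 1, 1, 1, 1, 1, 1]
}}

```text
time: 12.4
tool_pos: [0.5776, 0.2886, 0.1233]
ee_rot: [0.993, 0.121, 0.001, -0.0]
ft_force: [-5.2, -2.7, 13.8]
opening: 0.002
finger_force: 6.7
```

```bash
python3 go.py 0.577 0.289 0.122
```

```text
t 12.4 pos [0.5776 0.2886 0.1233] units [-0.02 -0.02  0.04] /10 [-0.002 -0.002  0.004] F [-5.21 -2.74 13.8 ] x axis [0.971 0.241 0.002] q [ 0.28  0.65  1.2  -0.    1.29  1.61] open 0.0015998570235382233
```

```bash
python3 -c "
from bench import *
print(finish_job())"
```

```text
the job is handed in; nothing more can be done
None
```

I handed the job in at about 12.4 s, still holding the amplifier key down at 13.8 N; no verdict came back. The camera confirmed the rocker fully over and the wide footswitch down about 5.5 mm, with the slim one unmoved. That the key is fully down I judged from the force alone (about 6.5 N needed).

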